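# Check a test kiln with a hand-held temperature probe

## Robot

A 6-joint arm with a two-finger parallel gripper is mounted at the origin on the work surface. World frame = base frame: x ahead of the robot, y to its left, z up, the work surface at z = 0. Lengths are in m, angles in rad, forces in N, time in s.
With the tool pointing down it reaches from about 0.35 to 0.775 m from the base axis. Payload 7.3 kg.
Tool frame: the origin (TCP) lies between the finger pads; the fingertips stand 25 mm ahead of it and the grasp point (between the pads) lies 6 mm ahead of it; y points along the fingers, z is the direction in which the jaws open and shut, and the axes are right-handed (so a half turn about y gives the same grasp; the last joint's range is limited). The gripper opens to 92 mm and grips with 3 to 60 N. Pads are 19 mm wide; open, the fingers measure 130 mm over their backs; the gripper's body (75 mm by 190 mm) begins 47 mm behind the grasp point.
Start: joints at [1.171, 0.342, 1.524, -0, 1.275, -0.146], TCP at [0.132, 0.508, 0.252] pointing down, gripper open.
Joint ranges: [-2.53, 2.53], [-0.77, 2.02], [0.04, 2.7], [-1, 4.14], [0.28, 2.66], [-3.11, 3.11]. Speed limits (rad/s): [2.57, 2.57, 3.14, 3.14, 3.14, 3.14].

## Interface

Orientations are given as [roll, pitch, yaw] about the fixed x, y, z axes, in that order (R = Rz(yaw) Ry(pitch) Rx(roll)).
In Python, from cell import sensors, read_camera, hand_in gives the robot as it stands. The module is installed in compiled form; this text tells all that it offers.
- The arm moves only by the tool send_rows, never from a script. Its argument "motion" is a list that holds one entry, the list of rows, each a list of 4 numbers: the shift along the tool's x, y, z in m, then the turn about the tool's y in degrees. In form: [[[tx, ty, tz, twist], ...]]. A call has 1 to 8 rows; each row is the pose to reach, as a shift and turn from the pose measured when the call began, along the tool's axes at that moment; what a row does not reach only later rows make up. A row lasts 1/10 s, in which the tool goes at most 50 mm and 8.59 degrees, less where a joint would pass 70% of its speed; a pose out of reach is approached as far as the arm can. A call with a gripper value outside its range is refused whole. "gripper" is the opening, from 0 (shut) to 1 (fully open), set as the call begins (left out, the last holds). The fingers move at their own pace and stop on an object; "grip_force" is the grip in N (left out, the last holds). Time passes only in rows, so rows that repeat a pose let the fingers close. It gives the time, the measured TCP pose, the force and the opening at its end, in the units of the state.
- sensors.observe(): the state, without advancing time (a new reading comes with each control period).
- read_camera(name): name is "scene" or "side" or "wrist"; returns a dict with "frame" (384x512x3 uint8, red, green, blue), "fx", "fy", "cx", "cy" (pixels), "extrinsics" (4x4, takes a point from world to camera coordinates). Camera axes: x right, y up, looking along -z (the intrinsics and any distortion apply to the point x, -y, -z); pixel columns grow to the right and rows downward; lengths in m; the calibration is good to about 2 mm. A picture is of the moment at which its call begins. There is no depth.
- hand_in(): hands the job in, once; it reports no verdict.
The state is a dict: "time": time; "qpos": joint angles; "qvel": joint speeds; "joint_efforts": joint torques, N m; "tool_pos": TCP position; "tool_rot": TCP orientation; "contact_force": force on the tool from outside, world axes, zero at the start; "torque": the same for the moment, N m; "opening": finger opening in m.
Only numpy, scipy, OpenCV 4.12 (cv2) and the standard library are available. Lean on these libraries where they do the work, as an engineer would, in place of code of your own. Each camera call takes 0.05 s, during which the arm holds its last target.

## Task

Take the plug out of the vent hole in the kiln's lid and set it down in the empty fired-clay dish, without dropping it in from above. Then take the temperature probe from the tool rack and lower its stem upright through the open vent hole, never touching the kiln with it, until the tip is about half-way down the firing chamber. Finish with the probe still in the gripper, held still there and centred in the hole, the dish and everything else on the table left where it was.

Things in the scene. Friction and masses are not known exactly. Their poses are not given: they have to be found in the camera images.
- kiln: Octagonal top-loading kiln, steel jacket, cream brick lid, fixed; 280 mm across, lid top flat, 180 mm above the table. Lid 45 mm thick, shut; the empty chamber under it is 85 mm deep: half-way down it is 87 mm below the lid's top. Origin on the table under its centre, z up, x to its front: lid handle and control box reach 215 mm from the centre there, a hinge 158 mm at -x, all below lid top.
- vent_hole (a point): The vent hole: upright round bore, 26 mm in diameter, right through the middle of the kiln's lid. This point is the centre of its mouth, level with the lid's top; its axes are the kiln's.
- plug_head (a point): Loose cream brick vent plug, 60 g, standing in the vent hole at the start. Round head 36 mm wide, 46 mm tall (top 6 mm tapers in) rests on the lid; under it a 22 mm shank, 38 mm long, 2 mm play in the hole. This point: on its axis half-way up the head, 23 mm above the head's underside, 61 mm above the shank's foot; z along the plug, up at the start. It may stand, lean or lie in the dish.
- dish: Loose open dish of pinkish fired clay, 350 g, round, 136 mm across the rim, 40 mm high, 92 mm across the foot; walls 6 mm thick, inner floor 7 mm above the table; empty at the start. Origin: centre of its underside. It stands left or right of the kiln, the rack on the other side.
- rack: Plywood tool rack, fixed, 190 mm long (its x), 90 mm wide, top board 125 mm above the table. The probe hangs in a 15 mm hole 50 mm from the rack's centre towards its -x end (near the robot); four modelling tools, up to 190 mm above the table, are fixed in its other half, 80 mm or more from the probe. Origin: on the table under its centre.
- probe_grip (a point): Loose temperature probe, 140 g, upright in the rack at the start, collar on its top board. From the top: black flat-sided grip 70 mm tall, 34 mm along its x, 24 mm along its y (take it across these 24 mm); steel collar 30 mm wide, 6 mm thick; white stem 8 mm thick, 110 mm long. This point: centre of the grip, 41 mm above the collar's underside, 151 mm above the stem's tip; z up along the probe.
- probe_tip (a point): The lower end of the probe's stem, on its axis; axes as for the grip.
- probe_stem (a point): The point on the axis of the probe's stem 87 mm above its tip, 23 mm below the collar: level with the lid's top when the tip is half-way down the chamber.
- cup: Bystander: white paper cup, 76 mm across, 90 mm high, beyond and to the left of the kiln, next to the brown cup. Origin: centre of its underside.
- brown_cup: Bystander: brown cardboard cup, 72 mm across, 85 mm high, beyond and to the left of the kiln. Origin: centre of its underside.
- clay_bar: Bystander: grey block of clay, 60 x 100 x 45 mm high, to the right of the kiln near the blue basin. Origin: centre of its underside.
- bowl_stack: Bystander: three nested fired-clay bowls, 140 mm across, 70 mm high, beyond the kiln's right side. Origin: centre of the underside.
- glaze_jar: Bystander: small closed white glaze jar, 50 mm across, 60 mm high, left of the kiln by the clay board. Origin: centre of its underside.
Things that resemble listed ones, but are neither listed nor needed, are in the scene too. Leave any purple look-alike of the part that bears plug_head alone.

How it is judged:
On the way, in this order (a step that is already met when the one before it is completed fails the run):
1. the plug rests in the dish, let go (horizontal distance between plug_head and dish below 0.06 m and height (world z) of plug_head below 0.085 m and contact force between plug and dish above 0.1 N and contact force between the fingers and plug below 0.05 N and linear speed of plug below 0.03 m/s), for 0.2 s.
2. the probe is held upright above the vent hole, its tip higher than the lid (z of probe_tip in the frame of vent_hole above 0.002 m and horizontal distance between probe_tip and vent_hole below 0.015 m and angle between probe's own z axis and vertical below 0.2 rad and contact force between the fingers and probe above 1 N and contact force between probe and kiln below 0.3 N and contact force between probe and rack below 0.3 N), for 0.1 s.
3. the probe is held still in the vent hole, centred, its tip half-way down the chamber (z of probe_tip in the frame of vent_hole between -0.102 and -0.072 m and horizontal distance between each of probe_tip, probe_stem and vent_hole below 0.005 m and contact force between the fingers and probe above 1 N and contact force between probe and kiln below 0.3 N and contact force between probe and rack below 0.3 N), for 0.3 s.
At the end, for the whole second after the job is handed in: Probe held still by the gripper alone, touching nothing else: tip 72 to 102 mm below the lid's top, tip and stem at the lid's top within 5 mm of the bore's axis. Plug at rest in the dish, let go. Dish and bystanders within 30 mm of their starts (all of step 1 and all of step 3 and linear speed of probe below 0.02 m/s and distance of each of dish, cup, brown_cup, clay_bar, bowl_stack, glaze_jar from where it was at the start of the episode below 0.03 m); the arm keeps its last pose, push and grip.
It fails at once if the probe touches the kiln (more than 0.4 N) (contact force between probe and kiln above 0.4 N).
It fails at once if the plug is dropped: falling free with its head more than about 25 mm higher than when it stands in the dish (contact force between plug and anything else below 0.02 N and height (world z) of plug_head above 0.093 m and horizontal distance between plug_head and vent_hole above 0.03 m).
It fails at once if the dish is pushed about (more than 30 mm) (distance of dish from where it was at the start of the episode above 0.03 m).
It fails at once if a bystander is knocked away (more than 30 mm) (distance of any of cup, brown_cup, clay_bar, bowl_stack, glaze_jar from where it was at the start of the episode above 0.03 m).
It also fails if it takes over 61 s, if anything falls off the work surface, if the arm or the gripper's body presses on something with over 40 N, if the wrist force passes 120 N, or if a joint passes its speed limit or range.

## Working session

There is one attempt and no reset: what is moved stays moved. The work goes in short steps, Python scripts to look and compute and a tool call to move; the robot and the scene stay as the last step left them, time stands still between calls to the robot, and variables do not carry over. Pictures are saved under pics/ and viewed, and the job is handed in when it is done.

Besides the shell and the picture viewer there is one more tool, called after ">>>" in YAML: its name, and indented under it one key for each argument. send_rows: Moves the arm, as the interface text tells. Its arguments: {"type":"object","properties":{"motion":{"type":"array"},"gripper":{"type":"number"},"grip_force":{"type":"number"}},"required":["motion"]}

```bash
mkdir -p pics; ls; cat > h.py <<'E'
import numpy as np, cv2
from cell import sensors, read_camera, hand_in
def snap(cam,fn=None):
    c=read_camera(cam)
    if fn: cv2.imwrite('pics/'+fn,c['frame'][:,:,::-1])
    return c
def proj(c,P):
    P=np.atleast_2d(P);E=c['extrinsics'];q=P@E[:3,:3].T+E[:3,3]
    return np.c_[c['fx']*q[:,0]/-q[:,2]+c['cx'],c['fy']*-q[:,1]/-q[:,2]+c['cy']]
def ray(c,u,v):
    E=c['extrinsics'];R=E[:3,:3];o=-R.T@E[:3,3]
    d=R.T@np.array([(u-c['cx'])/c['fx'],-(v-c['cy'])/c['fy'],-1]);return o,d/np.linalg.norm(d)
def atz(c,u,v,z):
    o,d=ray(c,u,v);return o+d*(z-o[2])/d[2]
def crop(c,fn,x0,y0,x1,y1,s):
    cv2.imwrite('pics/'+fn,cv2.resize(c['frame'][y0:y1,x0:x1,::-1],None,fx=s,fy=s,interpolation=cv2.INTER_CUBIC))
def tri(*rs):
    A=0;b=0
    for o,d in rs:
        M=np.eye(3)-np.outer(d,d);A=A+M;b=b+M@o
    return np.linalg.solve(A,b)
E
python3 - <<'E'
from h import *
import pickle
np.set_printoptions(precision=4,suppress=True)
D={}
for n in ['scene','side','wrist']:
    c=snap(n,n+'0.png');D[n]=c
    E=c['extrinsics'];print(n,[k for k in c],c['fx'],c['fy'],c['cx'],c['cy'],-E[:3,:3].T@E[:3,3],E[2,:3])
pickle.dump(D,open('cams0.pkl','wb'))
print(sensors.observe())
E
```

```text
pics
scene ['frame', 'fx', 'fy', 'cx', 'cy', 'extrinsics'] 434.3783149797587 434.3783149797587 251.93047251753103 191.11705007127625 [ 1.2709 -0.1207  1.0603] [ 0.617  -0.107   0.7797]
side ['frame', 'fx', 'fy', 'cx', 'cy', 'extrinsics'] 415.5995274896574 415.5995274896574 254.940161044554 193.45634582373648 [ 1.0474 -1.0204  0.9631] [ 0.3387 -0.7444  0.5755]
wrist ['frame', 'fx', 'fy', 'cx', 'cy', 'extrinsics'] 332.0093202079936 332.0093202079936 252.75225315350946 188.04813288357303 [0.0514 0.5291 0.3844] [-0.2921  0.0792  0.9531]
{'time': 0.15, 'qpos': array([ 1.171 ,  0.3426,  1.5248,  0.    ,  1.2754, -0.146 ]), 'qvel': array([ 0.0002, -0.0005, -0.004 ,  0.0007, -0.0004, -0.0013]), 'joint_efforts': array([  0.0011, -43.1465, -24.4352,   0.0716,   0.0537,  -0.0001]), 'tool_pos': array([0.1317, 0.508 , 0.2512]), 'tool_rot': array([-1.5719,  0.0002, -0.2538]), 'contact_force': array([-1.1568, -0.6376,  0.8167]), 'torque': array([-0.0159, -0.0266, -0.0689]), 'opening': 0.0916392020778013}
```

View pics/scene0.png

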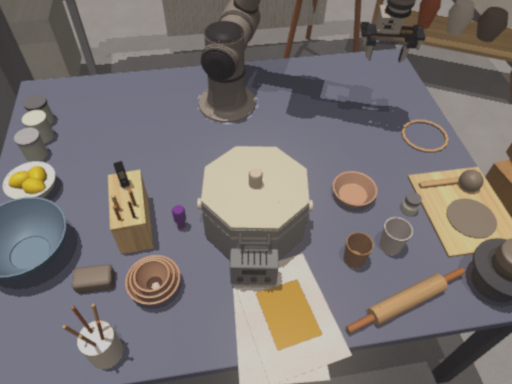

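View pics/side0.png

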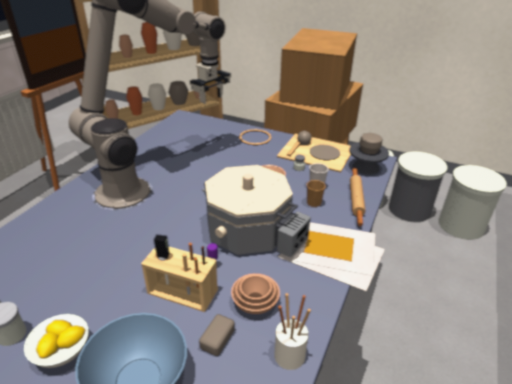

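View pics/wrist0.png

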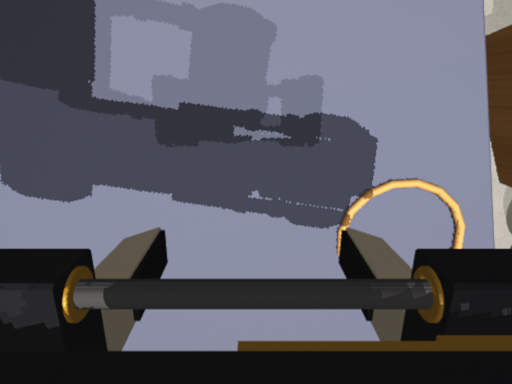

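The scene view shows the kiln with the plug at (256,177), the empty dish at (355,190), the rack with the probe's black grip at (122,172), and the purple look-alike at (179,216), which I'll leave alone. Bowls at (153,280) are the stack. I'll enlarge the relevant parts next.

```bash
python3 - <<'E'
from h import *
import pickle
D=pickle.load(open('cams0.pkl','rb'))
crop(D['scene'],'s_a.png',190,140,320,240,6)
crop(D['scene'],'s_b.png',320,160,400,220,9)
crop(D['scene'],'s_c.png',90,150,170,260,5)
crop(D['side'],'d_a.png',195,150,315,240,6)
crop(D['side'],'d_c.png',130,225,230,315,6)
E
```

```text
(no output)
```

View pics/s_a.png

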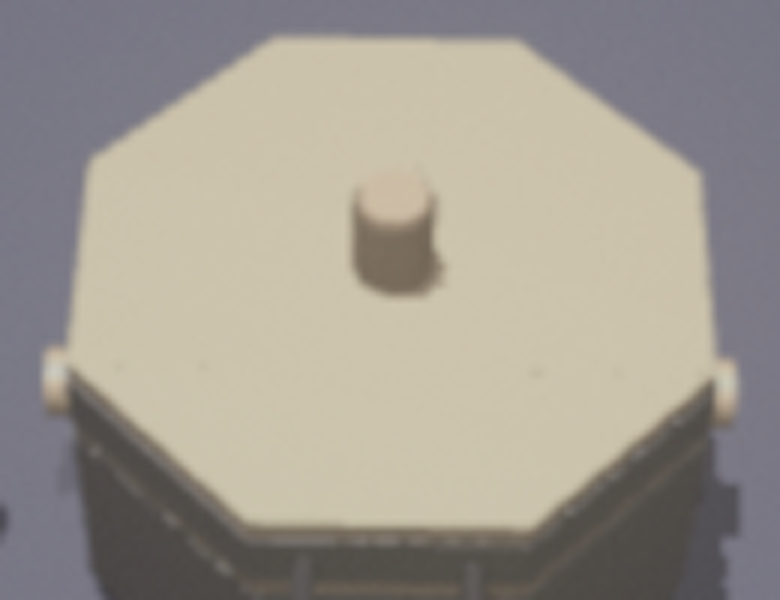

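View pics/s_b.png

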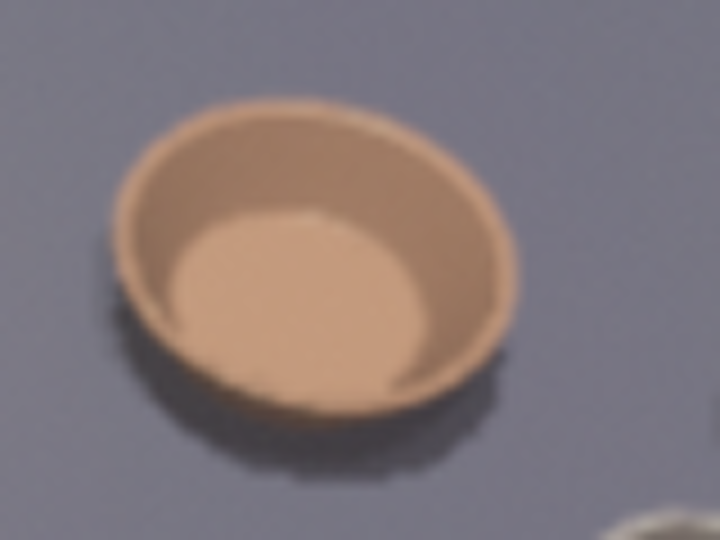

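View pics/s_c.png

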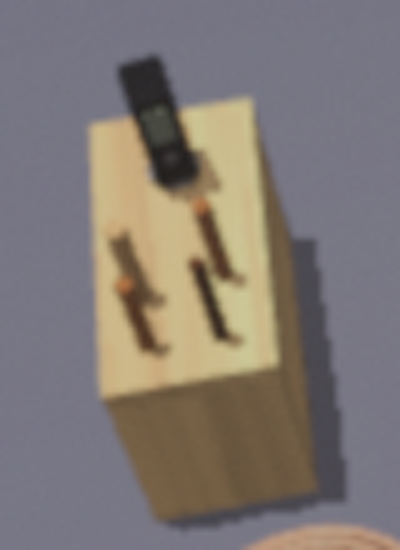

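View pics/d_a.png

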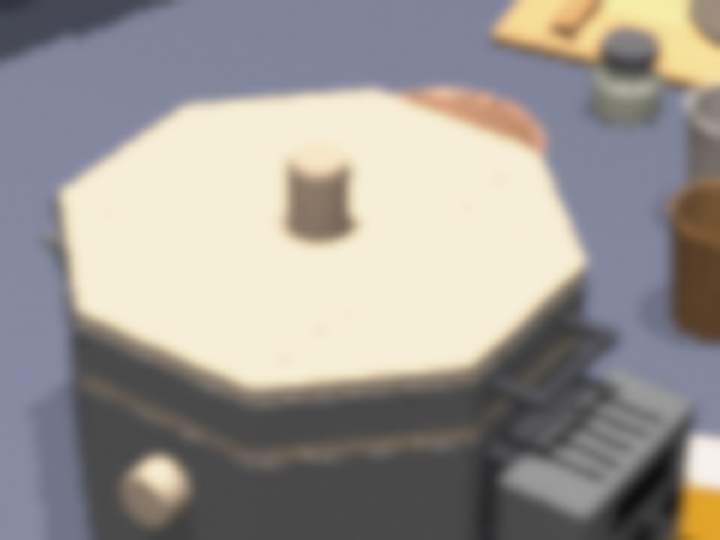

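View pics/d_c.png

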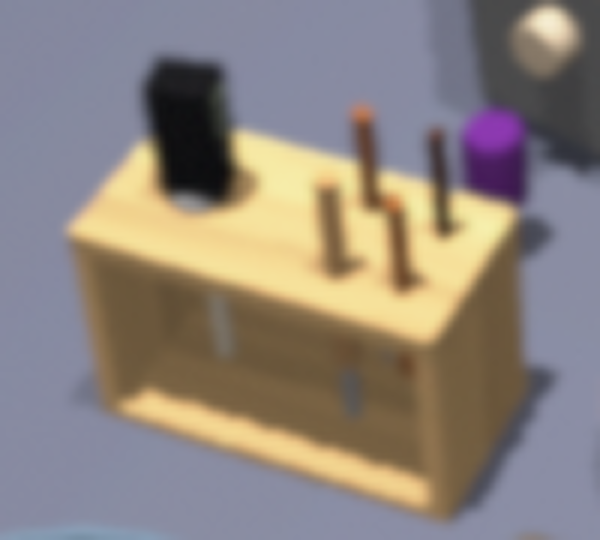

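```bash
python3 - <<'E'
from h import *
import pickle
np.set_printoptions(precision=4,suppress=True)
D=pickle.load(open('cams0.pkl','rb'));S=D['scene'];T=D['side']
f=lambda p,s,o:(np.array(p)+.5)/s-.5+np.array(o)
for c,pts,o,n in [(S,[(275,37),(518,38),(700,172),(716,372),(535,528),(248,526),(70,365),(90,160)],(190,140),'s'),(T,[(375,88),(190,103),(62,195),(80,318),(255,390),(475,368),(585,262),(540,150)],(195,150),'d')]:
    P=np.array([atz(c,*f(p,6,o),.18) for p in pts]);m=P.mean(0);print(n,'lid',m,np.linalg.norm(P-m,axis=1),np.degrees(np.arctan2(*(P-m)[:,1::-1].T)))
a=ray(S,*f((396,197),6,(190,140)));b=ray(T,*f((320,160),6,(195,150)))
print('plugtop tri',tri(a,b),'s z.226',atz(S,*f((396,197),6,(190,140)),.226),'d',atz(T,*f((320,160),6,(195,150)),.226))
for p in [(113,235),(520,270),(300,100),(340,420),(130,170),(440,145),(480,370),(200,365)]:print('rim',atz(S,*f(p,9,(320,160)),.04))
print('floor',atz(S,*f((298,312),9,(320,160)),.007))
# rack corners scene
for p in [(90,124),(250,97),(280,365),(104,398)]:print('rackS',atz(S,*f(p,5,(90,150)),.125))
for p in [(68,233),(235,128),(520,212),(437,345)]:print('rackD',atz(T,*f(p,6,(130,225)),.125))
# probe top centre
ps=f((141,65),5,(90,150));pd=f((188,73),6,(130,225))
print('probe top',tri(ray(S,*ps),ray(T,*pd)),atz(S,*ps,.201),atz(T,*pd,.201))
print('collar',atz(S,*f((176,178),5,(90,150)),.128),atz(T,*f((195,190),6,(130,225)),.128))
E
```

```text
s lid [0.5504 0.0129 0.18  ] [0.1497 0.1515 0.1495 0.1488 0.1501 0.1513 0.1495 0.1502] [-167.2958  147.8575  102.5932   57.6357   13.0067  -32.4794  -76.6558
 -122.7021]
d lid [0.551  0.0142 0.18  ] [0.1534 0.1534 0.1499 0.1531 0.1507 0.1511 0.1484 0.1513] [ 103.302   146.4096 -166.5925 -120.3841  -77.0936  -32.5275   12.7369
   57.8198]
plugtop tri [0.5511 0.0128 0.2254] s z.226 [0.5516 0.0127 0.226 ] d [0.5516 0.0119 0.226 ]
rim [0.4792 0.2645 0.04  ]
rim [0.5147 0.3963 0.04  ]
rim [0.4299 0.3459 0.04  ]
rim [0.5663 0.3167 0.04  ]
rim [0.452  0.2782 0.04  ]
rim [0.4572 0.3876 0.04  ]
rim [0.5535 0.3688 0.04  ]
rim [0.5375 0.2778 0.04  ]
floor [0.4966 0.3308 0.007 ]
rackS [ 0.4091 -0.3876  0.125 ]
rackS [ 0.4019 -0.2981  0.125 ]
rackS [ 0.5928 -0.2826  0.125 ]
rackS [ 0.5999 -0.3719  0.125 ]
rackD [ 0.4094 -0.3866  0.125 ]
rackD [ 0.4381 -0.2923  0.125 ]
rackD [ 0.5936 -0.2829  0.125 ]
rackD [ 0.6014 -0.3726  0.125 ]
probe top [ 0.4523 -0.3392  0.2072] [ 0.4407 -0.341   0.201 ] [ 0.4525 -0.3365  0.201 ]
collar [ 0.4593 -0.3379  0.128 ] [ 0.4482 -0.3395  0.128 ]
```

```bash
cat >> h.py <<'E'
def shift(p,yaw=None):
    s=sensors.observe();y=s['tool_rot'][2];d=np.array(p)-s['tool_pos']
    from scipy.spatial.transform import Rotation as R
    M=R.from_euler('xyz',s['tool_rot']).as_matrix()
    t=M.T@d
    tw=0 if yaw is None else -np.degrees((yaw-y+np.pi)%(2*np.pi)-np.pi)
    print('pose',s['tool_pos'].round(4),s['tool_rot'].round(4),'t',round(s['time'],2),'shift',t.round(4),'twist',round(tw,2))
E
python3 - <<'E'
from h import *
shift([.35,.25,.33]); shift([.5515,.0125,.33])
E
```

```text
pose [0.1317 0.508  0.2512] [-1.5719e+00  2.0000e-04 -2.5380e-01] t 0.15 shift [ 0.2761 -0.0786 -0.195 ] twist 0
pose [0.1317 0.508  0.2512] [-1.5719e+00  2.0000e-04 -2.5380e-01] t 0.15 shift [ 0.5308 -0.0785 -0.3742] twist 0
```

>>> send_rows:
  motion:
    - [[0.02, -0.04, -0.01, 0], [0.05, -0.075, -0.035, 0], [0.09, -0.079, -0.064, 0], [0.13, -0.079, -0.092, 0], [0.17, -0.079, -0.12, 0], [0.21, -0.079, -0.148, 0], [0.25, -0.079, -0.176, 0], [0.276, -0.079, -0.195, 0]]
  gripper: 0.85

```text
time: 0.95
tool_pos: [0.3513, 0.2476, 0.3303]
tool_rot: [-1.572, -0.0, -0.256]
contact_force: [-0.3, 0.6, 0.4]
opening: 0.078
```

```bash
python3 - <<'E'
from h import *
shift([.5515,.0125,.31]); 
E
```

```text
pose [0.3513 0.2476 0.3303] [-1.5723e+00 -2.0000e-04 -2.5560e-01] t 0.95 shift [ 0.2531  0.0206 -0.1768] twist 0
```

>>> send_rows:
  motion:
    - [[0.04, 0, -0.028, 0], [0.08, 0, -0.056, 0], [0.12, 0, -0.084, 0], [0.16, 0, -0.112, 0], [0.2, 0.01, -0.14, 0], [0.235, 0.015, -0.164, 0], [0.253, 0.02, -0.177, 0], [0.253, 0.02, -0.177, 0]]

```text
time: 1.75
tool_pos: [0.5521, 0.0104, 0.3089]
tool_rot: [-1.573, 0.002, -0.259]
contact_force: [-0.1, 0.3, -0.2]
opening: 0.0782
```

```bash
python3 - <<'E'
from h import *
c=snap('wrist','w1.png'); shift([.5515,.0125,.199])
print(proj(c,[[.5515,.0125,.226],[.5515,.0125,.18]]), c['extrinsics'])
import pickle; pickle.dump(c,open('w1.pkl','wb'))
E
```

```text
pose [0.5512 0.012  0.3096] [-1.5723  0.0023 -0.2573] t 1.8 shift [0.0004 0.1106 0.0008] twist 0
[[256.17471513 206.51747455]
 [255.86080963 186.86203688]] [[ 0.25621394  0.96661104 -0.00418501 -0.15005906]
 [-0.92226009  0.24315698 -0.30051789  0.56066167]
 [-0.2894663   0.08085654  0.953767   -0.28777863]
 [ 0.          0.          0.          1.        ]]
```

View pics/w1.png

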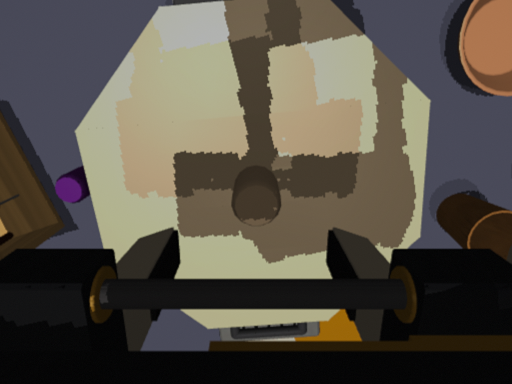

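```bash
python3 - <<'E'
from h import *
import pickle
c=pickle.load(open('w1.pkl','rb')); c['frame']=np.clip(c['frame'].astype(float)*2,0,255).astype('uint8')
crop(c,'w1c.png',215,150,300,240,7)
E
```

```text
(no output)
```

View pics/w1c.png

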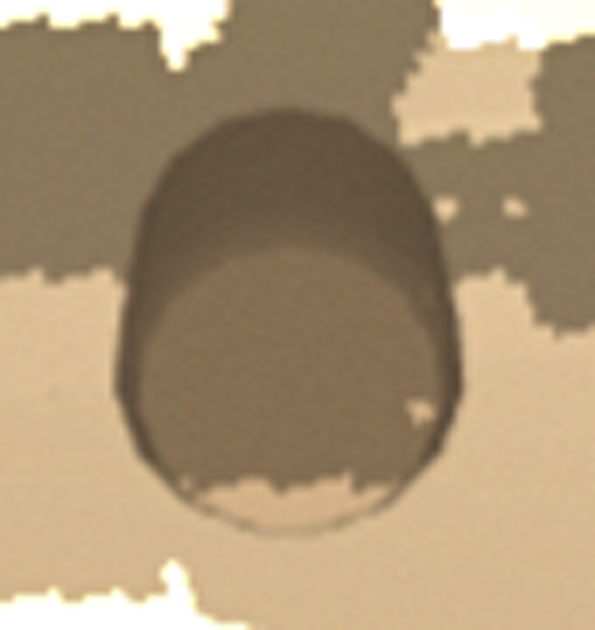

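The wrist view has the plug's top disc centred at (256.5,205.9). The prediction was (256.2,206.5), so they agree to under 1 mm. I'll descend.

>>> send_rows:
  motion:
    - [[0, 0.03, 0.001, 0], [0, 0.06, 0.001, 0], [0, 0.085, 0.001, 0], [0, 0.099, 0.001, 0], [0, 0.099, 0.001, 0], [0, 0.099, 0.001, 0]]

```text
time: 2.4
tool_pos: [0.551, 0.014, 0.2116]
tool_rot: [-1.572, 0.001, -0.256]
contact_force: [-0.6, 0.0, 0.7]
opening: 0.0783
```

>>> send_rows:
  motion:
    - [[0, 0, 0, 0], [0, 0, 0, 0], [0, 0, 0, 0], [0, 0, 0, 0], [0, 0, 0, 0], [0, 0, 0, 0], [0, 0, 0, 0], [0, 0, 0, 0]]
  gripper: 0.2
  grip_force: 20

```text
time: 3.2
tool_pos: [0.551, 0.0139, 0.2117]
tool_rot: [-1.572, 0.001, -0.256]
contact_force: [-0.3, -0.9, 0.7]
opening: 0.0354
```

>>> send_rows:
  motion:
    - [[0, -0.01, 0, 0], [0, -0.025, 0, 0], [0, -0.045, 0, 0], [0, -0.065, 0, 0], [0, -0.085, 0, 0], [0, -0.1, 0, 0], [0, -0.1, 0, 0]]

```text
time: 3.9
tool_pos: [0.552, 0.014, 0.3144]
tool_rot: [-1.571, -0.003, -0.256]
contact_force: [-0.4, -0.6, -0.7]
opening: 0.035
```

```bash
python3 - <<'E'
from h import *
c=snap('scene','s2.png'); crop(c,'s2c.png',220,110,320,210,6)
w=snap('wrist','w2.png')
c2=snap('side');crop(c2,'d2c.png',195,110,315,240,4)
h=proj(c,[[.551,.0135,.18]]);print(h)
shift([.498,.3303,.31])
E
```

```text
[[255.55214862 183.71667326]]
pose [0.5508 0.0141 0.3109] [-1.5722  0.0028 -0.2559] t 4.05 shift [-0.1311  0.0009  0.2926] twist 0
```

View pics/s2c.png

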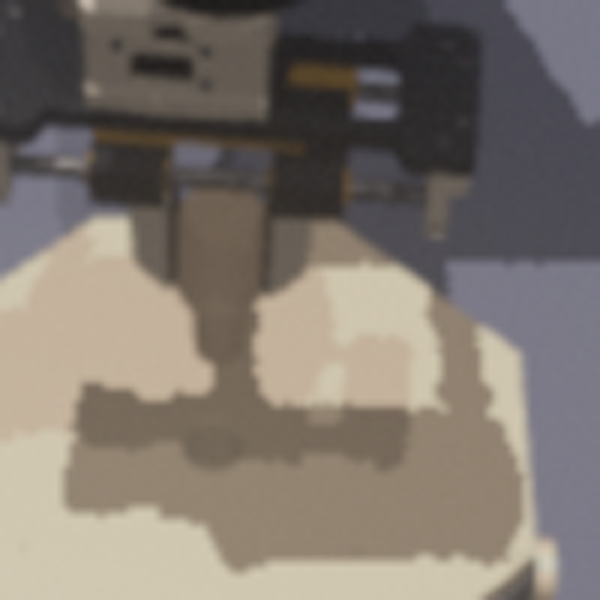

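View pics/d2c.png

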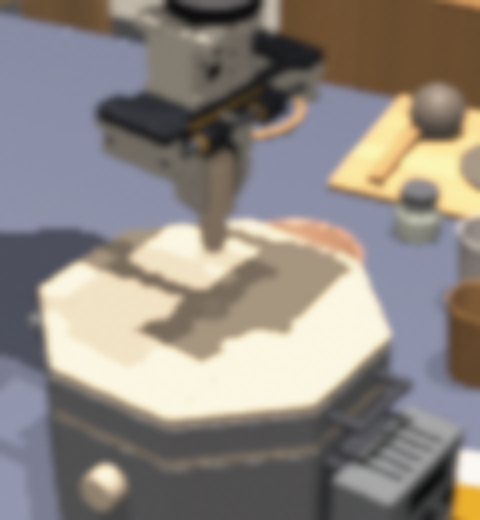

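View pics/w2.png

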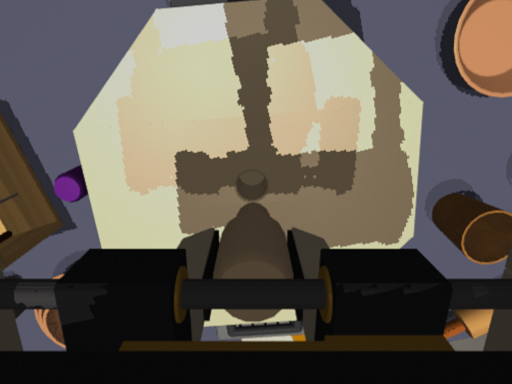

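The hole is open at (252,184) in the wrist view, and the plug hangs straight in the fingers. I'll carry it to the dish.

>>> send_rows:
  motion:
    - [[-0.018, 0, 0.04, 0], [-0.036, 0, 0.08, 0], [-0.054, 0, 0.12, 0], [-0.072, 0, 0.16, 0], [-0.09, 0, 0.2, 0], [-0.108, 0, 0.24, 0], [-0.124, 0, 0.276, 0], [-0.131, 0, 0.293, 0]]

```text
time: 4.85
tool_pos: [0.4968, 0.3336, 0.3094]
tool_rot: [-1.573, 0.005, -0.253]
contact_force: [0.3, -0.3, -0.8]
opening: 0.0353
```

>>> send_rows:
  motion:
    - [[0, 0.03, 0, 0], [0, 0.07, 0, 0], [0, 0.11, 0, 0], [0, 0.14, 0, 0], [0, 0.16, 0, 0], [0, 0.16, 0, 0], [0, 0.16, 0, 0]]

```text
time: 5.55
tool_pos: [0.4961, 0.333, 0.1494]
tool_rot: [-1.574, 0.005, -0.253]
contact_force: [0.7, 0.2, -0.6]
opening: 0.0357
```

```bash
python3 - <<'E'
from h import *
c=snap('scene','s3.png'); crop(c,'s3c.png',300,110,420,230,6)
w=snap('wrist','w3.png')
print(proj(w,[[.498,.3303,.007]]))
shift([.498,.3303,.079])
E
```

```text
[[250.46678132 185.71158333]]
pose [0.4968 0.3336 0.1509] [-1.5715  0.0031 -0.2532] t 5.65 shift [ 0.0022  0.0719 -0.0028] twist 0
```

View pics/s3c.png

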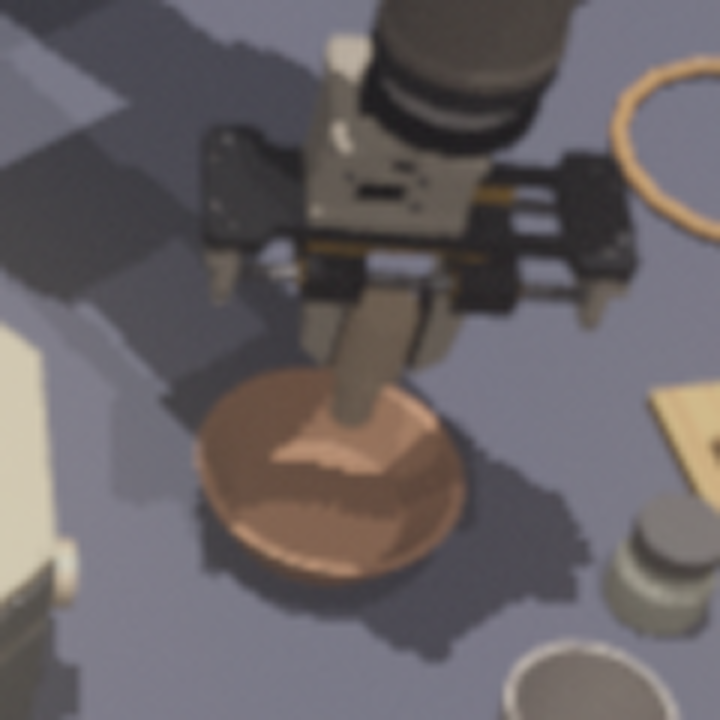

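View pics/w3.png

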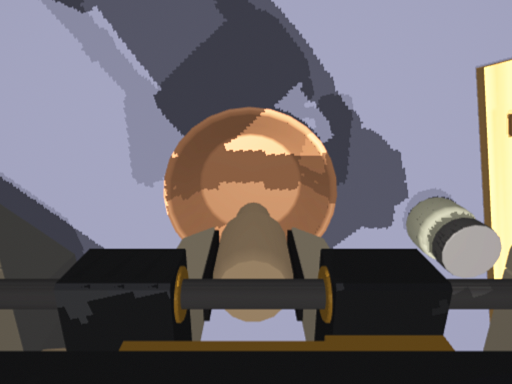

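>>> send_rows:
  motion:
    - [[0.002, 0.02, -0.003, 0], [0.002, 0.045, -0.003, 0], [0.002, 0.06, -0.003, 0], [0.002, 0.068, -0.003, 0], [0.002, 0.071, -0.003, 0], [0.002, 0.071, -0.003, 0]]

```text
time: 6.25
tool_pos: [0.4982, 0.3304, 0.0806]
tool_rot: [-1.571, 0.002, -0.253]
contact_force: [-0.1, -0.1, -0.6]
opening: 0.0356
```

>>> send_rows:
  motion:
    - [[0, 0.001, 0, 0], [0, 0.002, 0, 0], [0, 0.002, 0, 0], [0, 0.002, 0, 0]]

```text
time: 6.65
tool_pos: [0.4982, 0.3304, 0.0789]
tool_rot: [-1.57, 0.002, -0.253]
contact_force: [-0.0, -0.2, -0.1]
opening: 0.0353
```

>>> send_rows:
  motion:
    - [[0, 0.001, 0, 0], [0, 0.002, 0, 0], [0, 0.002, 0, 0], [0, 0.002, 0, 0]]

```text
time: 7.05
tool_pos: [0.4982, 0.3304, 0.0768]
tool_rot: [-1.571, 0.002, -0.253]
contact_force: [-0.4, -1.8, -0.9]
opening: 0.0353
```

>>> send_rows:
  motion:
    - [[0, 0.001, 0, 0], [0, 0.001, 0, 0], [0, 0.001, 0, 0]]

```text
time: 7.35
tool_pos: [0.4984, 0.3305, 0.0767]
tool_rot: [-1.57, 0.001, -0.253]
contact_force: [-2.3, -0.2, 5.5]
opening: 0.0355
```

>>> send_rows:
  motion:
    - [[0, 0.001, 0, 0], [0, 0.001, 0, 0], [0, 0.001, 0, 0]]

```text
time: 7.65
tool_pos: [0.4984, 0.3304, 0.0766]
tool_rot: [-1.57, 0.001, -0.253]
contact_force: [-1.4, -0.4, 6.6]
opening: 0.0357
```

The wrist feels contact at the predicted height, about 6 N upward. I'll release the plug.

>>> send_rows:
  motion:
    - [[0, 0, 0, 0], [0, 0, 0, 0], [0, 0, 0, 0], [0, 0, 0, 0], [0, 0, 0, 0], [0, 0, 0, 0]]
  gripper: 0.65

```text
time: 8.25
tool_pos: [0.4984, 0.3304, 0.0765]
tool_rot: [-1.57, 0.001, -0.253]
contact_force: [-0.4, 1.0, 0.0]
opening: 0.0596
```

```bash
python3 - <<'E'
from h import *
c=snap('scene','s4.png'); crop(c,'s4c.png',300,110,420,230,6)
w=snap('wrist','w4.png')
shift([.498,.3303,.25])
E
```

```text
pose [0.4984 0.3304 0.0766] [-1.5701e+00  1.0000e-03 -2.5290e-01] t 8.35 shift [-5.000e-04 -1.734e-01 -1.000e-04] twist 0
```

View pics/s4c.png

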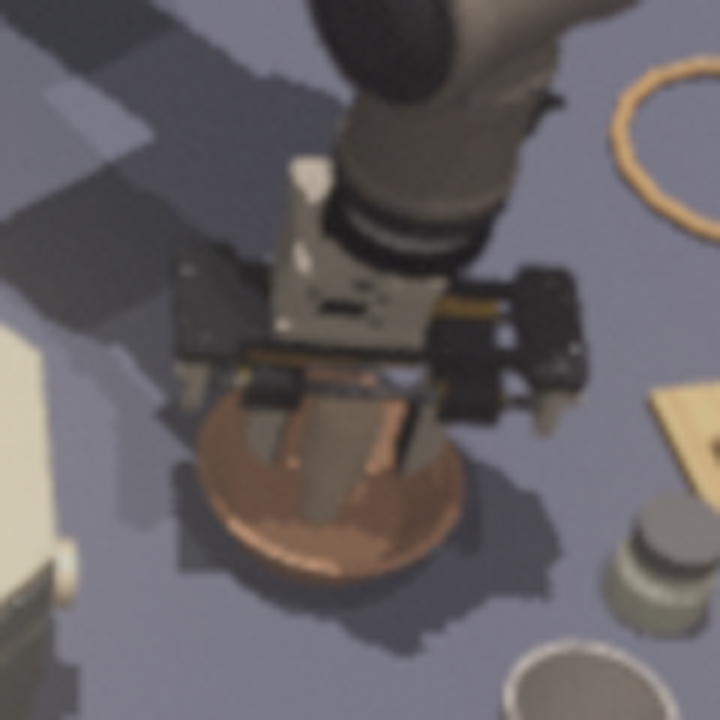

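View pics/w4.png

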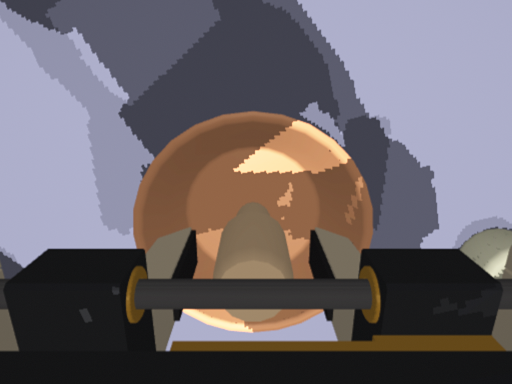

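>>> send_rows:
  motion:
    - [[0, -0.015, 0, 0], [0, -0.04, 0, 0], [0, -0.075, 0, 0], [0, -0.12, 0, 0], [0, -0.165, 0, 0], [0, -0.21, 0, 0], [0, -0.25, 0, 0], [0, -0.25, 0, 0]]

```text
time: 9.15
tool_pos: [0.5002, 0.331, 0.3334]
tool_rot: [-1.562, -0.008, -0.253]
contact_force: [-0.8, -0.9, 0.2]
opening: 0.0593
```

```bash
python3 - <<'E'
from h import *
c=snap('scene','s5.png'); crop(c,'s5c.png',300,110,420,230,6)
shift([.46,.06,.33],0.078)
shift([.4513,-.339,.33],0.078)
E
```

```text
pose [0.4994 0.3306 0.3298] [-1.5658 -0.004  -0.2529] t 9.2 shift [ 0.0296 -0.0014 -0.2718] twist -18.96
pose [0.4994 0.3306 0.3298] [-1.5658 -0.004  -0.2529] t 9.2 shift [ 0.121  -0.003  -0.6603] twist -18.96
```

View pics/s5c.png

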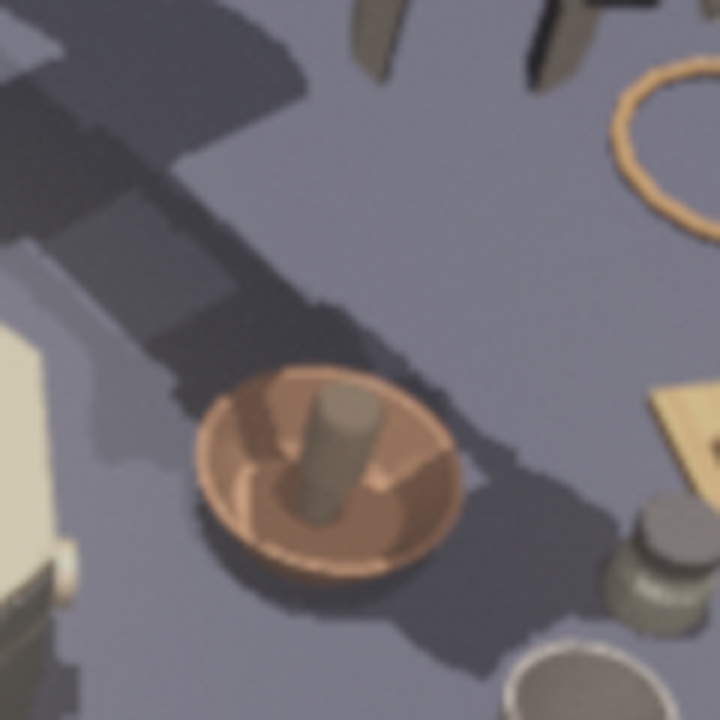

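The plug stands upright in the dish, clear of the fingers. Next is the probe, pausing over the kiln to measure the hole.

>>> send_rows:
  motion:
    - [[0.004, 0, -0.035, -2.4], [0.008, 0, -0.07, -4.8], [0.012, 0, -0.11, -7.2], [0.016, 0, -0.15, -9.6], [0.02, 0, -0.19, -12], [0.025, 0, -0.23, -14.4], [0.03, 0, -0.26, -16.8], [0.03, 0, -0.272, -19]]

```text
time: 10.0
tool_pos: [0.4595, 0.0573, 0.3271]
tool_rot: [-1.568, -0.003, 0.078]
contact_force: [-0.4, 0.3, -0.9]
opening: 0.0596
```

```bash
python3 - <<'E'
from h import *
import pickle
w=snap('wrist','w6.png');pickle.dump(w,open('w6.pkl','wb'))
print(proj(w,[[.551,.0135,.18]]))
shift([.4513,-.339,.33],0.078)
E
```

```text
[[199.58240813 268.84538803]]
pose [0.4593 0.0569 0.3272] [-1.5682 -0.0025  0.0794] t 10.05 shift [-0.0394 -0.0039 -0.394 ] twist 0.08
```

View pics/w6.png

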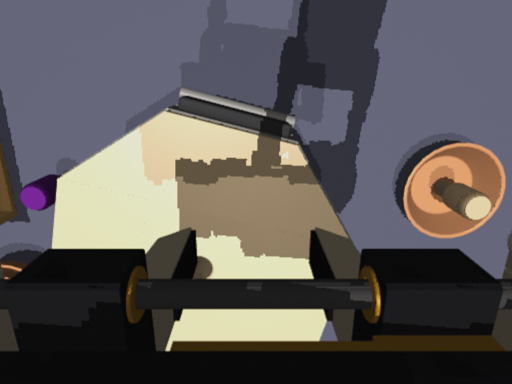

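>>> send_rows:
  motion:
    - [[-0.004, 0, -0.035, 0], [-0.008, 0, -0.08, 0], [-0.013, 0, -0.125, 0], [-0.018, 0, -0.17, 0], [-0.023, 0, -0.215, 0], [-0.027, 0, -0.26, 0], [-0.031, 0, -0.305, 0], [-0.035, 0, -0.345, 0]]
  gripper: 0.8

```text
time: 10.85
tool_pos: [0.4515, -0.2912, 0.3248]
tool_rot: [-1.567, -0.001, 0.078]
contact_force: [0.7, 0.6, -0.3]
opening: 0.0736
```

```bash
python3 - <<'E'
from h import *
shift([.4513,-.339,.31],0.078)
E
```

```text
pose [ 0.4515 -0.2912  0.3248] [-1.5666e+00 -1.1000e-03  7.8300e-02] t 10.85 shift [-0.004   0.0146 -0.0477] twist 0.02
```

>>> send_rows:
  motion:
    - [[-0.004, 0.005, -0.03, 0], [-0.004, 0.015, -0.048, 0], [-0.004, 0.015, -0.048, 0], [-0.004, 0.015, -0.048, 0]]

```text
time: 11.25
tool_pos: [0.4515, -0.3381, 0.3084]
tool_rot: [-1.564, 0.0, 0.078]
contact_force: [0.1, -0.1, 0.0]
opening: 0.0735
```

```bash
python3 - <<'E'
from h import *
import pickle
w=snap('wrist','w7.png');pickle.dump(w,open('w7.pkl','wb'))
print(proj(w,[[.4513,-.339,.201],[.4513,-.339,.125]]))
crop(w,'w7c.png',200,140,310,240,7)
x=pickle.load(open('w6.pkl','rb'));crop(x,'w6c.png',180,245,230,295,10)
w2=cv2.imread('pics/w2.png');cv2.imwrite('pics/w2c.png',np.clip(cv2.resize(w2[155:215,220:285],None,fx=10,fy=10,interpolation=cv2.INTER_CUBIC)*2.2,0,255))
shift([.4513,-.339,.31],0.078)
E
```

```text
[[250.75949701 196.06046603]
 [250.81593895 170.97036577]]
pose [ 0.4517 -0.3379  0.3092] [-1.5653e+00 -7.0000e-04  7.9300e-02] t 11.3 shift [-0.0005 -0.0008 -0.0011] twist 0.07[ WARN:0@2.020] global loadsave.cpp:1063 imwrite_ Unsupported depth image for selected encoder is fallbacked to CV_8U.
```

View pics/w7.png

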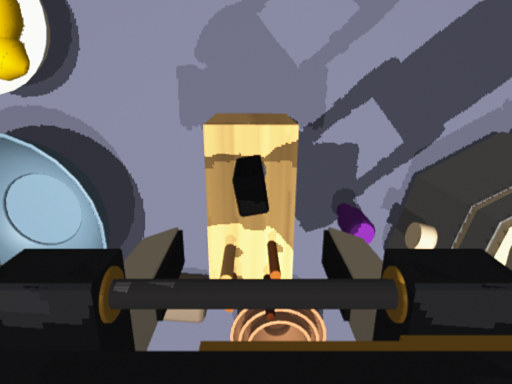

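View pics/w7c.png

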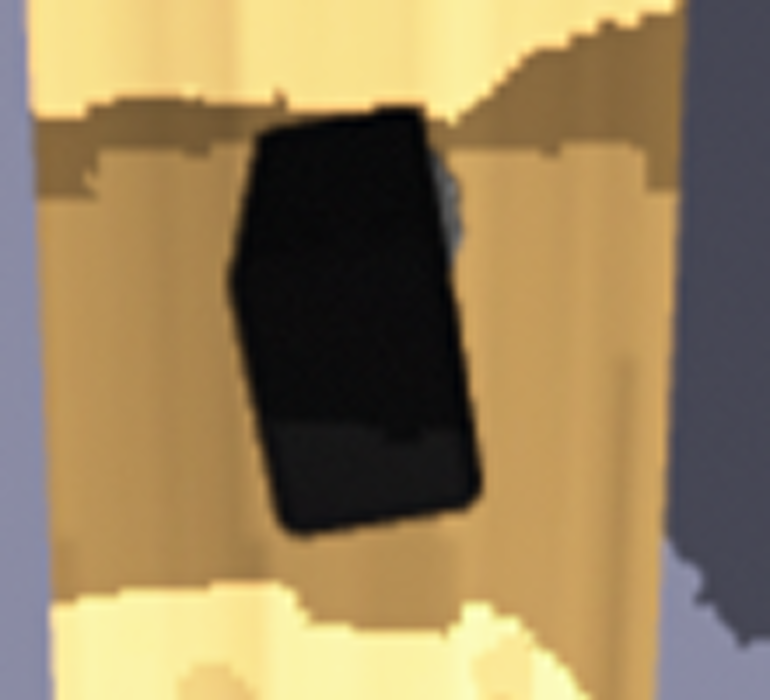

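View pics/w2c.png

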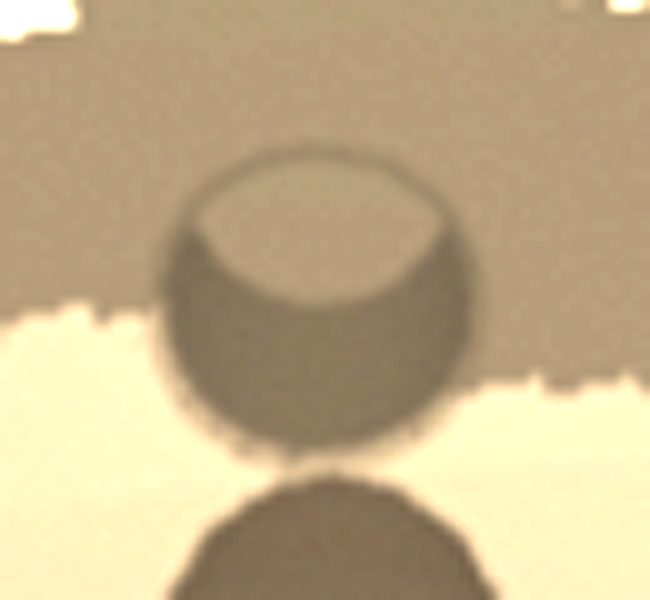

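View pics/w6c.png

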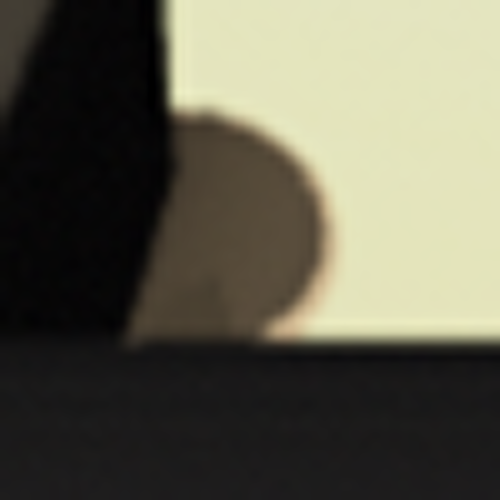

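```bash
python3 - <<'E'
from h import *
import pickle
np.set_printoptions(precision=4,suppress=True)
from scipy.spatial.transform import Rotation as Ro
w=pickle.load(open('w7.pkl','rb'))
def TT(p,r):
    T=np.eye(4);T[:3,:3]=Ro.from_euler('xyz',r).as_matrix();T[:3,3]=p;return T
c1=pickle.load(open('w1.pkl','rb'))
T1=TT([.5512,.012,.3096],[-1.5723,.0023,-.2573]);CT1=c1['extrinsics']@T1
T7=TT([.4517,-.3379,.3092],[-1.5653,-.0007,.0793]);CT7=w['extrinsics']@T7
print(CT1);print(CT7)
c2=dict(c1);c2['extrinsics']=CT7@np.linalg.inv(TT([.5508,.0141,.3109],[-1.5722,.0028,-.2559]))
print('hole w2',atz(c2,*((np.array([318,301])+.5)/10-.5+[220,155]),.18))
f=lambda p:atz(w,*((np.array(p)+.5)/7-.5+[200,140]),.201)
for n,a,b in [('L',(250,365),(275,485)),('R',(455,300),(473,430)),('B',(320,528),(450,508))]:
    A,B=f(a),f(b);d=B-A;print(n,A,B,np.degrees(np.arctan2(d[1],d[0])))
w['frame']=np.clip(w['frame'].astype(float)*6,0,255).astype('uint8');crop(w,'w7d.png',225,145,280,225,8)
E
```

```text
[[ 0.0018  0.0027  1.      0.0015]
 [-0.9531  0.3027  0.0009 -0.0378]
 [-0.3027 -0.9531  0.0031 -0.1511]
 [ 0.      0.      0.      1.    ]]
[[ 0.0013  0.0005  1.      0.0001]
 [-0.9535  0.3014  0.0011 -0.0393]
 [-0.3014 -0.9535  0.0009 -0.1514]
 [ 0.      0.      0.      1.    ]]
hole w2 [0.5474 0.0135 0.18  ]
L [ 0.4487 -0.351   0.201 ] [ 0.4625 -0.3474  0.201 ] 14.778656460015128
R [ 0.4396 -0.3294  0.201 ] [ 0.4543 -0.3261  0.201 ] 12.631885233741754
B [ 0.4672 -0.3421  0.201 ] [ 0.4637 -0.3278  0.201 ] 103.75051096685888
```

View pics/w7d.png

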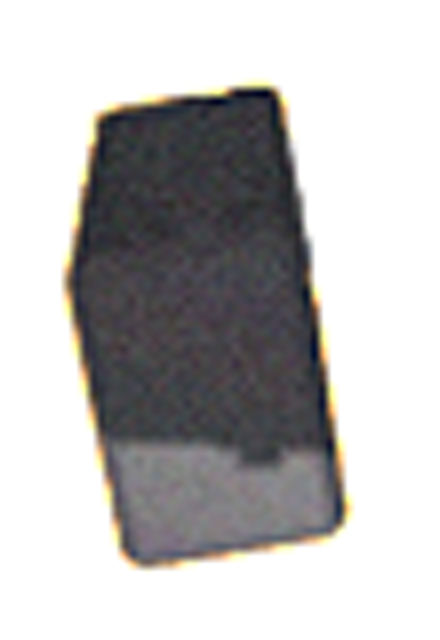

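```bash
python3 - <<'E'
from h import *
shift([.45,-.339,.174],0.239)
E
```

```text
pose [ 0.4517 -0.3379  0.3092] [-1.5653e+00 -7.0000e-04  7.9300e-02] t 11.3 shift [-0.0018  0.1352 -0.0018] twist -9.15
```

>>> send_rows:
  motion:
    - [[-0.002, 0, -0.002, -5], [-0.002, 0, -0.002, -9.15], [-0.002, 0.03, -0.002, -9.15], [-0.002, 0.06, -0.002, -9.15], [-0.002, 0.09, -0.002, -9.15], [-0.002, 0.115, -0.002, -9.15], [-0.002, 0.13, -0.002, -9.15], [-0.002, 0.135, -0.002, -9.15]]

```text
time: 12.1
tool_pos: [0.4499, -0.3372, 0.1731]
tool_rot: [-1.563, -0.001, 0.241]
contact_force: [0.6, 0.6, -0.6]
opening: 0.0732
```

>>> send_rows:
  motion:
    - [[0, 0, 0, 0], [0, 0, 0, 0]]

```text
time: 12.3
tool_pos: [0.4505, -0.3367, 0.1743]
tool_rot: [-1.564, -0.001, 0.242]
contact_force: [-0.1, 0.7, 0.6]
opening: 0.0734
```

```bash
python3 - <<'E'
from h import *
shift([.45,-.339,.174],0.239)
w=snap('wrist','w8.png');c=snap('scene');crop(c,'s8c.png',80,110,190,230,5)
E
```

```text
pose [ 0.4505 -0.3367  0.1743] [-1.5645e+00 -1.5000e-03  2.4170e-01] t 12.3 shift [-0.0011  0.0002 -0.0021] twist 0.16
```

View pics/w8.png

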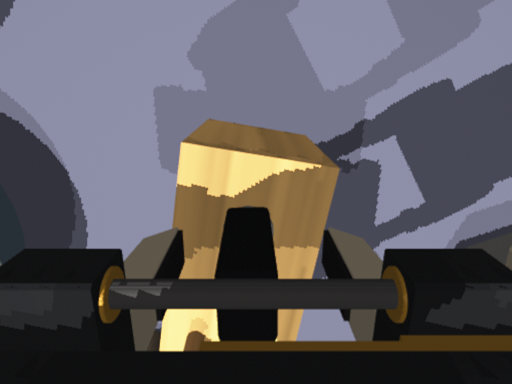

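View pics/s8c.png

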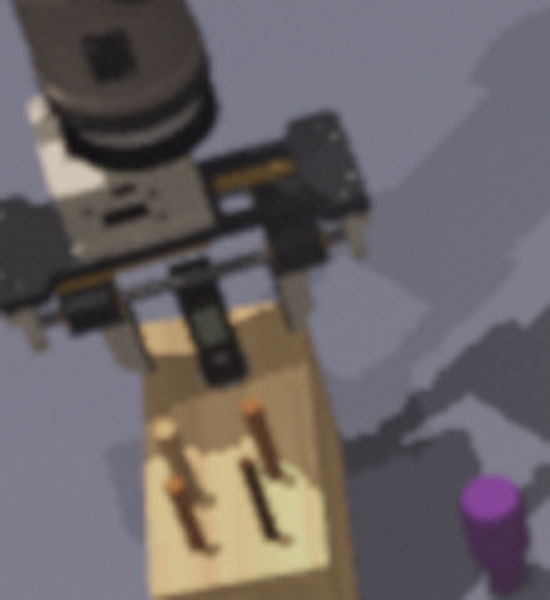

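The grip is aligned and sits about 2 mm left between the jaws. I'll trim and close.

>>> send_rows:
  motion:
    - [[0, 0, -0.002, 0], [0, 0, -0.002, 0], [0, 0, -0.002, 0], [0, 0, -0.002, 0], [0, 0, -0.002, 0], [0, 0, -0.002, 0], [0, 0, -0.002, 0], [0, 0, -0.002, 0]]
  gripper: 0.1
  grip_force: 30

```text
time: 13.2
tool_pos: [0.4509, -0.3392, 0.1743]
tool_rot: [-1.565, -0.002, 0.241]
contact_force: [0.8, -1.3, 0.1]
opening: 0.0235
```

>>> send_rows:
  motion:
    - [[0, 0, 0, 0], [0, 0, 0, 0], [0, 0, 0, 0], [0, 0, 0, 0]]

```text
time: 13.6
tool_pos: [0.4509, -0.3392, 0.1743]
tool_rot: [-1.565, -0.002, 0.241]
contact_force: [-0.4, 1.2, 0.0]
opening: 0.024
```

>>> send_rows:
  motion:
    - [[0, -0.01, 0, 0], [0, -0.03, 0, 0], [0, -0.055, 0, 0], [0, -0.085, 0, 0], [0, -0.115, 0, 0], [0, -0.15, 0, 0], [0, -0.185, 0, 0], [0, -0.21, 0, 0]]

```text
time: 14.4
tool_pos: [0.4508, -0.3404, 0.3877]
tool_rot: [-1.568, -0.003, 0.241]
contact_force: [0.5, 0.3, -1.8]
opening: 0.0237
```

```bash
python3 - <<'E'
from h import *
c=snap('scene','s9.png');d=snap('side','d9.png')
shift([.46,.0135,.385],0.241)
shift([.551,.0135,.385],0.241)
E
```

```text
pose [ 0.4514 -0.341   0.3889] [-1.572  -0.0058  0.2413] t 14.5 shift [0.093  0.004  0.3422] twist 0.01
pose [ 0.4514 -0.341   0.3889] [-1.572  -0.0058  0.2413] t 14.5 shift [0.1814 0.0046 0.3204] twist 0.01
```

View pics/s9.png

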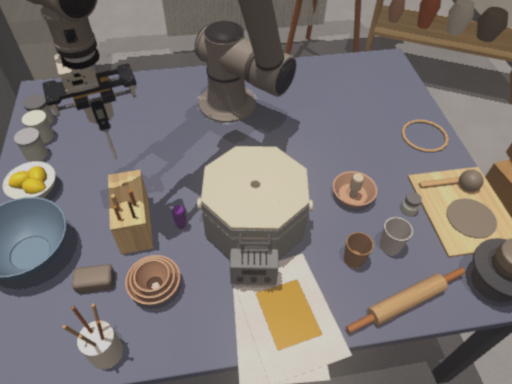

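View pics/d9.png

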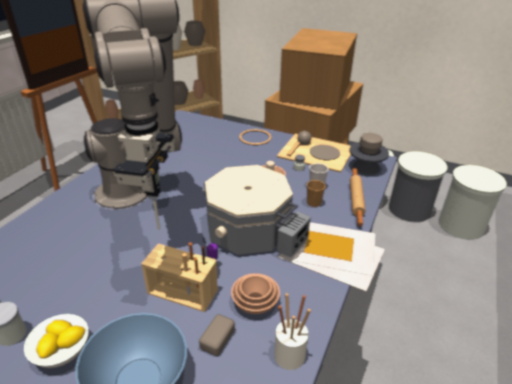

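The probe is out of the rack, with the stem visible at (112,145) in the scene view. The open hole shows in both views, at (255,184) scene and (247,188) side. I'll measure it enlarged.

```bash
python3 - <<'E'
from h import *
c=snap('scene');d=snap('side')
import pickle;pickle.dump((c,d),open('c9.pkl','wb'))
crop(c,'hs.png',235,165,275,205,15);crop(d,'hd.png',230,170,270,205,15)
crop(c,'ps.png',80,100,130,170,8);crop(d,'pd.png',130,160,180,240,7)
E
```

```text
(no output)
```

View pics/hs.png

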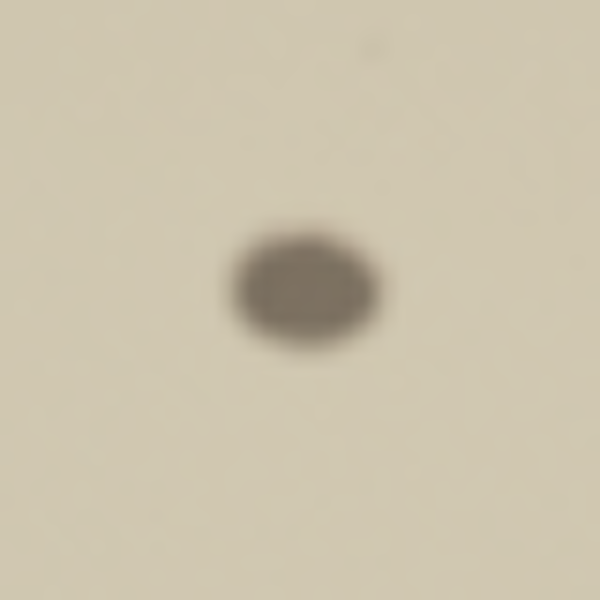

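View pics/hd.png

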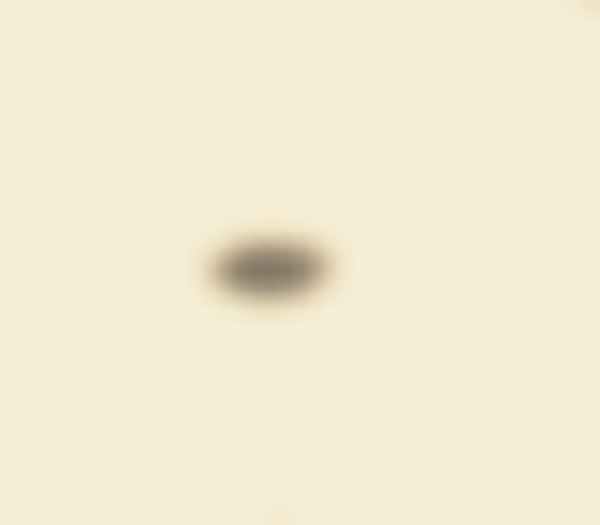

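View pics/ps.png

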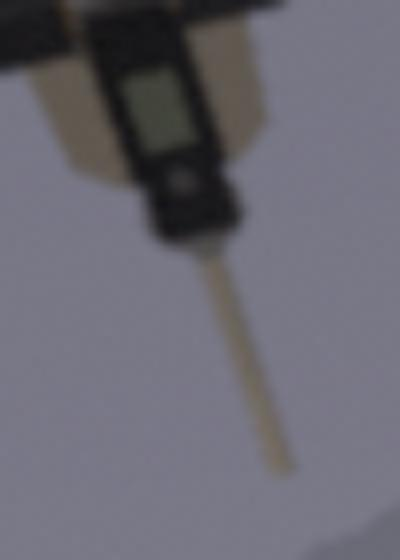

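View pics/pd.png

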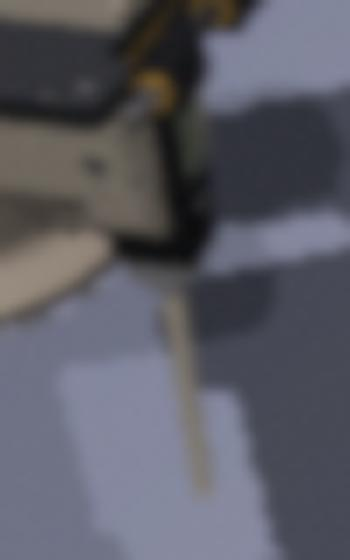

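```bash
python3 - <<'E'
from h import *
import pickle
np.set_printoptions(precision=4,suppress=True)
c,d=pickle.load(open('c9.pkl','rb'))
f=lambda p,s,o:(np.array(p)+.5)/s-.5+np.array(o)
a=f((305,291),15,(235,165));b=f((269,269),15,(230,170));print(a,b)
print('hole',atz(c,*a,.18),atz(d,*b,.18),tri(ray(c,*a),ray(d,*b)))
a=f((285,471),8,(80,100));b=f((204,488),7,(130,160))
print('tip',tri(ray(c,*a),ray(d,*b)),atz(c,*a,.23),atz(d,*b,.23))
a=f((210,250),8,(80,100));b=f((174,290),7,(130,160))
print('stemtop',tri(ray(c,*a),ray(d,*b)))
print(sensors.observe()['tool_pos'],sensors.observe()['tool_rot'])
E
```

```text
[254.8667 183.9333] [247.4667 187.4667]
hole [0.5515 0.0116 0.18  ] [0.5493 0.0133 0.18  ] [0.5507 0.0117 0.1805]
tip [ 0.4528 -0.3406  0.2306] [ 0.4529 -0.3408  0.23  ] [ 0.4517 -0.3397  0.23  ]
stemtop [ 0.4528 -0.3407  0.3269]
[ 0.4507 -0.3403  0.3842] [-1.5651 -0.0017  0.2412]
```

```bash
python3 - <<'E'
from h import *
shift([.5487,.012,.38],0.241)
E
```

```text
pose [ 0.4507 -0.3403  0.3842] [-1.5651 -0.0017  0.2412] t 14.6 shift [0.1793 0.0063 0.3187] twist 0.01
```

>>> send_rows:
  motion:
    - [[0.015, 0, 0.03, 0], [0.04, 0, 0.07, 0], [0.065, 0, 0.115, 0], [0.09, 0, 0.16, 0], [0.115, 0, 0.205, 0], [0.14, 0, 0.25, 0], [0.165, 0, 0.293, 0], [0.179, 0, 0.319, 0]]

```text
time: 15.4
tool_pos: [0.5481, 0.0154, 0.3843]
tool_rot: [-1.563, 0.001, 0.243]
contact_force: [1.1, -1.1, -1.3]
opening: 0.0237
```

>>> send_rows:
  motion:
    - [[0, 0, 0, 0], [0, 0, 0, 0], [0, 0, 0, 0]]

```text
time: 15.7
tool_pos: [0.5477, 0.0145, 0.3832]
tool_rot: [-1.563, 0.004, 0.242]
contact_force: [-0.4, 0.0, -1.3]
opening: 0.0236
```

```bash
python3 - <<'E'
from h import *
shift([.5487,.012,.37],0.241)
c=snap('scene');d=snap('side');w=snap('wrist','w10.png')
import pickle;pickle.dump((c,d,w),open('c10.pkl','wb'))
crop(c,'ps.png',215,115,295,205,6);crop(d,'pd.png',210,105,290,205,6)
shift([.5487,.012,.37],0.241)
E
```

```text
pose [0.5477 0.0145 0.3832] [-1.563   0.0037  0.2422] t 15.7 shift [ 0.0005  0.0132 -0.0028] twist 0.07
pose [0.5479 0.0141 0.3841] [-1.5633  0.002   0.241 ] t 15.85 shift [ 0.0004  0.0141 -0.0023] twist 0.0
```

View pics/ps.png

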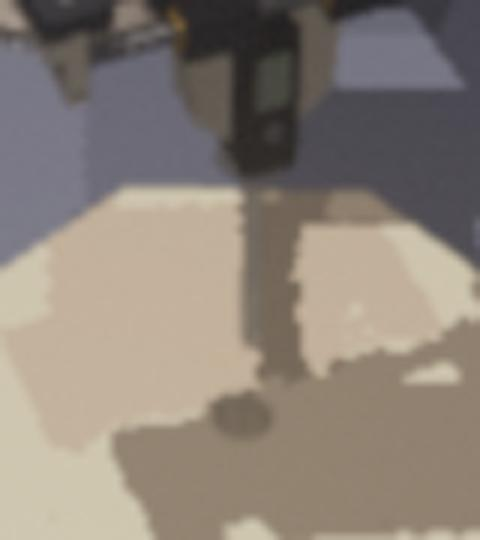

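View pics/pd.png

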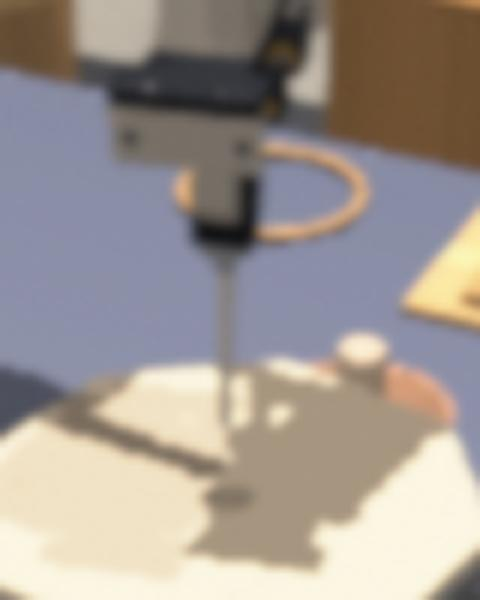

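View pics/w10.png

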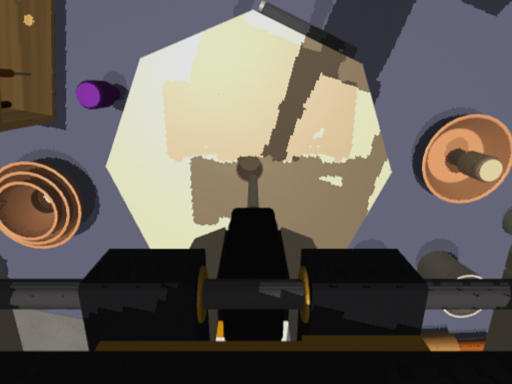

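>>> send_rows:
  motion:
    - [[0, 0.008, -0.0025, 0], [0, 0.018, -0.0025, 0], [0, 0.027, -0.0025, 0], [0, 0.033, -0.0025, 0], [0, 0.033, -0.0025, 0], [0, 0.033, -0.0025, 0]]

```text
time: 16.45
tool_pos: [0.5484, 0.0119, 0.3511]
tool_rot: [-1.563, 0.002, 0.241]
contact_force: [1.1, -0.2, -1.1]
opening: 0.0237
```

```bash
python3 - <<'E'
from h import *
s=sensors.observe();print(s['tool_pos'],s['tool_rot'])
c=snap('scene');d=snap('side');w=snap('wrist')
s=sensors.observe();print(s['tool_pos'],s['tool_rot'])
import pickle;pickle.dump((c,d,w),open('c11.pkl','wb'))
crop(c,'ps.png',225,140,285,200,10);crop(d,'pd.png',220,140,280,200,10);crop(w,'pw.png',215,140,290,220,8)
E
```

```text
[0.54837444 0.01191217 0.35106136] [-1.5632743   0.00200625  0.24115796]
[0.54852634 0.01191041 0.35153286] [-1.56363232e+00  1.05850456e-03  2.41176359e-01]
```

View pics/ps.png

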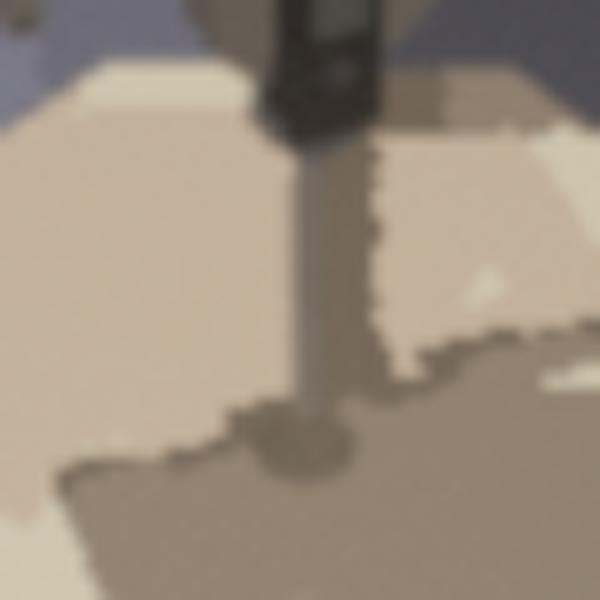

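View pics/pd.png

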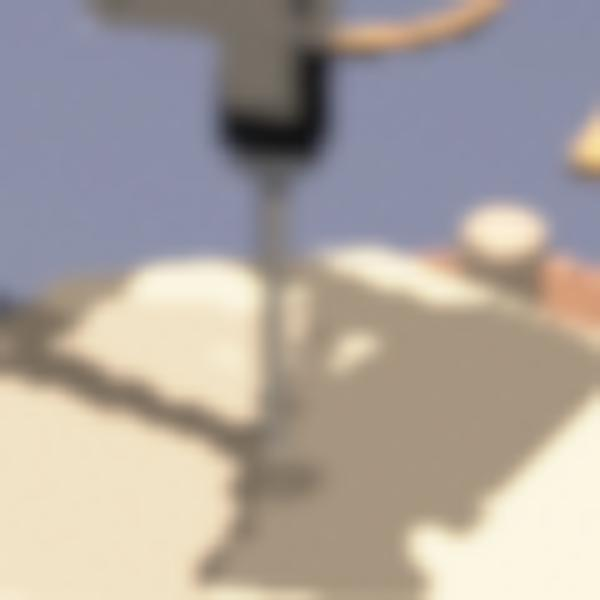

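View pics/pw.png

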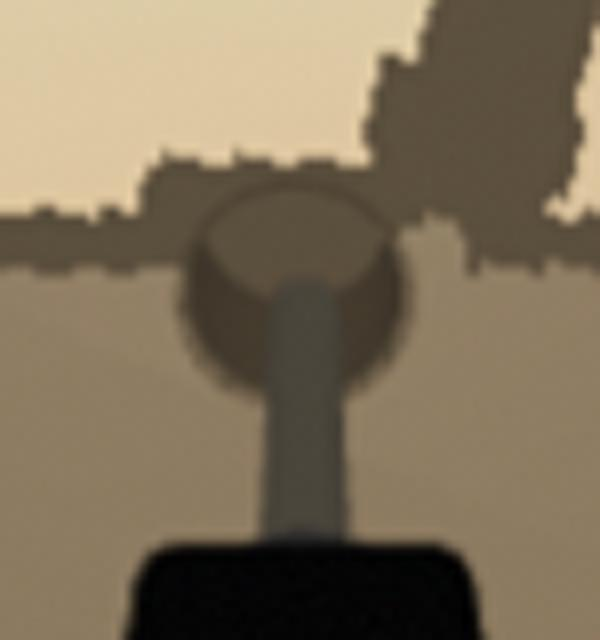

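```bash
python3 - <<'E'
from h import *
import pickle
np.set_printoptions(precision=4,suppress=True)
c,d,w=pickle.load(open('c11.pkl','rb'))
f=lambda p,s,o:(np.array(p)+.5)/s-.5+np.array(o)
a=f((312,414),10,(225,140));b=f((270,462),10,(220,140));print(a,b)
t=tri(ray(c,*a),ray(d,*b));print('tip',t,atz(c,*a,.192),atz(d,*b,.192))
h=np.array([.5507,.0120,.18])
for q in ([.5507,.012,.18],[.5515,.0116,.18],[.5493,.0133,.18]):print('proj hole',proj(c,q),proj(d,q),proj(w,q))
hw=f((294,292),8,(215,140));tw=f((305,297),8,(215,140))
print('wrist hole',hw,atz(w,*hw,.18),'tip',atz(w,*tw,.192))
a=f((311,150),10,(225,140));b=f((270,175),10,(220,140))
t=tri(ray(c,*a),ray(d,*b));print('stemtop',t)
E
```

```text
[255.75 180.95] [246.55 185.75]
tip [0.5453 0.0149 0.1846] [0.5516 0.0137 0.192 ] [0.5498 0.0052 0.192 ]
proj hole [[254.9722 183.6959]] [[247.6696 187.7659]] [[251.0268 176.7306]]
proj hole [[254.8718 183.9443]] [[247.8335 187.8859]] [[250.4203 177.4207]]
proj hole [[255.3719 183.2354]] [[247.4612 187.4652]] [[252.7024 175.6649]]
wrist hole [251.3125 176.0625] [0.55   0.0121 0.18  ] tip [0.5471 0.0127 0.192 ]
stemtop [0.5489 0.0121 0.2943]
```

```bash
python3 - <<'E'
from h import *
import pickle
c,d,w=pickle.load(open('c11.pkl','rb'))
print('scene');
for r in range(156,188,3):print(r,c['frame'][r,250:264].sum(1))
print('side')
for r in range(157,190,3):print(r,d['frame'][r,240:255].sum(1))
E
```

```text
scene
156 [526 526 524 511 422 317 300 294 298 303 305 311 386 482]
159 [527 527 523 488 400 330 317 310 308 305 307 326 453 517]
162 [527 527 524 489 400 331 319 313 306 307 306 309 345 462]
165 [527 527 524 490 401 332 317 313 308 308 307 329 454 518]
168 [527 530 524 490 402 333 321 312 311 310 309 337 456 522]
171 [527 529 526 494 409 340 323 311 312 312 307 332 450 515]
174 [528 527 524 495 416 345 327 315 311 313 312 310 323 417]
177 [531 531 528 497 417 346 325 315 313 313 313 310 313 326]
180 [407 348 340 335 337 341 331 322 334 366 381 367 349 346]
183 [304 295 295 301 306 306 306 310 307 315 349 383 388 389]
186 [371 334 312 307 308 307 310 314 314 333 369 388 390 392]
side
157 [449 445 430 403 367 328 296 287 299 330 363 398 429 446 450]
160 [451 451 452 451 437 401 374 369 391 420 443 449 450 452 449]
163 [455 455 454 450 437 406 383 387 407 431 450 458 462 463 467]
166 [641 637 615 576 516 442 393 388 404 428 449 476 524 592 641]
169 [711 714 717 719 708 652 541 473 524 570 539 477 446 444 443]
172 [665 665 666 665 650 592 496 457 519 567 526 452 431 442 457]
175 [671 682 690 686 659 594 494 446 475 483 458 445 468 536 600]
178 [660 664 665 663 647 585 485 418 410 423 434 440 445 448 450]
181 [415 475 542 585 575 510 431 393 383 398 421 439 442 442 443]
184 [531 443 373 338 327 336 369 401 416 427 437 442 442 444 442]
187 [663 650 601 492 380 336 342 350 353 350 355 378 410 434 441]
```

```bash
python3 - <<'E'
from h import *
import pickle
from scipy.optimize import least_squares
np.set_printoptions(precision=4,suppress=True)
c,d,w=pickle.load(open('c11.pkl','rb'))
zs=np.linspace(.19,.3,40)
def cols(cam,p,rows):
    P=proj(cam,np.c_[np.full(40,p[0])+p[2]*(zs-.19),np.full(40,p[1])+p[3]*(zs-.19),zs]);o=np.argsort(P[:,1]);return np.interp(rows,P[o,1],P[o,0])
rs=[159,165,171,177];cs=[255.25,255.3,255.35,255.45]
rd=[160,163,166,169,172];cd=[246.65,246.6,246.75,246.95,246.95]
g=lambda p:np.r_[cols(c,p,rs)-cs,cols(d,p,rd)-cd]
for tilt in (0,1):
    F=(lambda q:g(np.r_[q,0,0])) if not tilt else g
    s=least_squares(F,[.55,.012]+([0,0] if tilt else []),x_scale=.01,diff_step=1e-4);print(s.x,s.fun)
# hole by columns+rows, joint
a=np.array([254.87,183.93]);b=np.array([247.47,187.47])
print(least_squares(lambda q:np.r_[proj(c,[*q,.18])[0]-a,proj(d,[*q,.18])[0]-b],[.55,.012],x_scale=.01,diff_step=1e-4).x)
print(least_squares(lambda q:np.r_[proj(c,[*q,.18])[0][0]-a[0],proj(d,[*q,.18])[0][0]-b[0]],[.55,.012],x_scale=.01,diff_step=1e-4).x)
# wrist: stem axis at tip & up
f=lambda p,s,o:(np.array(p)+.5)/s-.5+np.array(o)
for p,z in (((305,295),.192),((304,520),.25)):
    print('wrist px',f(p,8,(215,140)))
print(proj(w,[[.5492,.0118,.192],[.5492,.0118,.25],[.5507,.0122,.18]]))
E
```

```text
[0.5471 0.0126] [ 0.3016  0.106  -0.0895 -0.3351  0.1296  0.1794  0.0291 -0.1712 -0.1715]
[ 0.5489  0.0135 -0.0201 -0.0206] [-0.01   0.005  0.02  -0.015 -0.06   0.085  0.03  -0.075  0.02 ]
[0.5506 0.0118]
[0.55   0.0118]
wrist px [252.6875 176.4375]
wrist px [252.5625 204.5625]
[[251.2123 178.6614]
 [251.3113 199.8384]
 [251.2308 176.7786]]
```

Three cameras put the tip within about 2 mm of the hole axis: roughly -1 mm in x and +1.2 mm in y. I'll trim that and descend part-way, then look again.

>>> send_rows:
  motion:
    - [[0.0008, 0, -0.0014, 0], [0.0008, 0.005, -0.0014, 0], [0.0008, 0.012, -0.0015, 0], [0.0008, 0.02, -0.0015, 0], [0.0008, 0.028, -0.0016, 0], [0.0008, 0.035, -0.0016, 0], [0.0008, 0.035, -0.0016, 0], [0.0008, 0.035, -0.0016, 0]]

```text
time: 17.4
tool_pos: [0.5496, 0.0108, 0.3164]
tool_rot: [-1.563, 0.001, 0.241]
contact_force: [-0.5, -0.7, -1.1]
opening: 0.0237
```

```bash
python3 - <<'E'
from h import *
s=sensors.observe();print(s['tool_pos'],s['tool_rot'],s['contact_force'])
c=snap('scene');d=snap('side');w=snap('wrist')
import pickle;pickle.dump((c,d,w),open('c12.pkl','wb'))
crop(c,'ps.png',225,150,275,200,10);crop(d,'pd.png',225,150,275,200,10);crop(w,'pw.png',215,140,290,220,8)
E
```

```text
[0.54959567 0.01079905 0.31641614] [-1.56349131e+00  1.28105089e-03  2.41162903e-01] [-0.47504517 -0.70049127 -1.13986245]
```

View pics/ps.png

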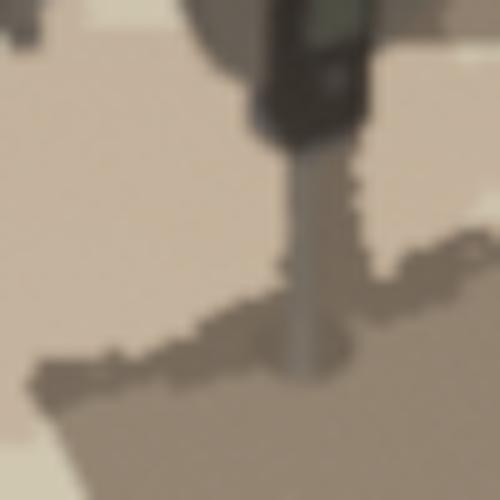

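View pics/pd.png

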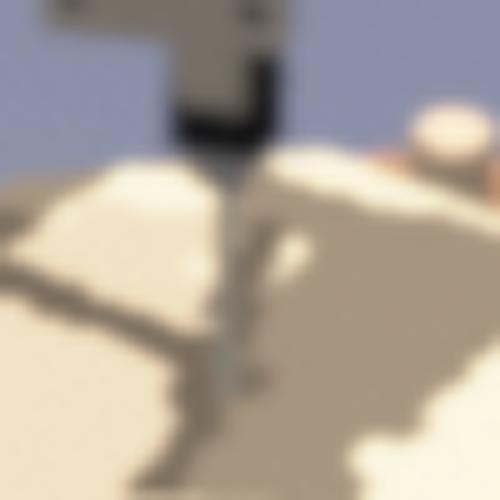

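View pics/pw.png

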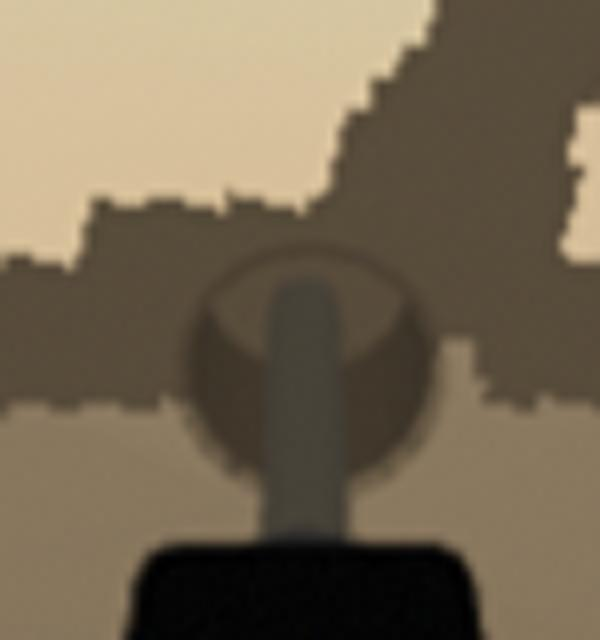

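The tip is inside the bore with no contact. The stem lies within about 0.8 mm of centre in all three views. I'll finish the descent.

>>> send_rows:
  motion:
    - [[0, 0.006, 0, 0], [0, 0.015, 0, 0], [0, 0.025, 0.0002, 0], [0, 0.035, 0.0002, 0], [0, 0.045, 0.0002, 0], [0, 0.055, 0.0003, 0], [0, 0.061, 0.0003, 0], [0, 0.063, 0.0003, 0]]

```text
time: 18.35
tool_pos: [0.5493, 0.0115, 0.253]
tool_rot: [-1.563, 0.002, 0.241]
contact_force: [-0.3, -0.1, -0.7]
opening: 0.0238
```

>>> send_rows:
  motion:
    - [[0, 0, 0, 0], [0, 0, 0, 0], [0, 0, 0, 0], [0, 0, 0, 0], [0, 0, 0, 0], [0, 0, 0, 0]]

```text
time: 18.95
tool_pos: [0.5493, 0.0115, 0.2531]
tool_rot: [-1.564, 0.001, 0.241]
contact_force: [0.3, 0.2, -1.3]
opening: 0.0242
```

```bash
python3 - <<'E'
from h import *
s=sensors.observe();print(s['tool_pos'],s['tool_rot'],s['contact_force'],s['qvel'])
c=snap('scene','s13.png');d=snap('side');w=snap('wrist')
import pickle;pickle.dump((c,d,w),open('c13.pkl','wb'))
crop(c,'ps.png',225,150,275,200,10);crop(d,'pd.png',225,150,275,200,10);crop(w,'pw.png',205,150,300,250,6)
print(proj(w,[.5503,.0119,.18]))
E
```

```text
[0.54930827 0.01152522 0.25310497] [-1.56353674e+00  1.39856913e-03  2.41228170e-01] [ 0.34977787  0.23916615 -1.34438322] [-0.00101635  0.00063407  0.00119823  0.00093458 -0.0025535   0.00065957]
[[251.99207652 214.70604217]]
```

View pics/ps.png

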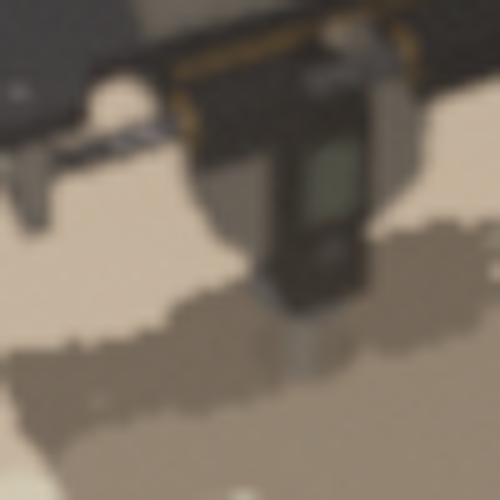

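View pics/pd.png

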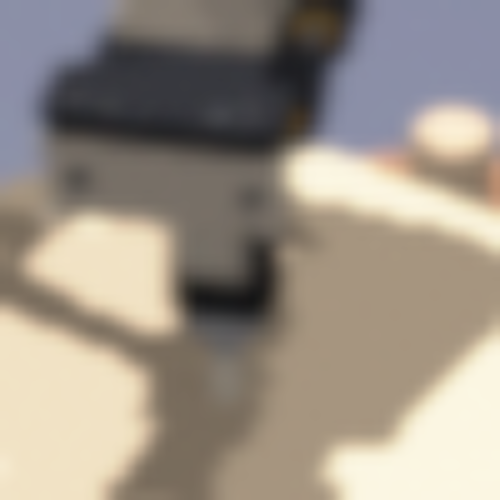

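View pics/pw.png

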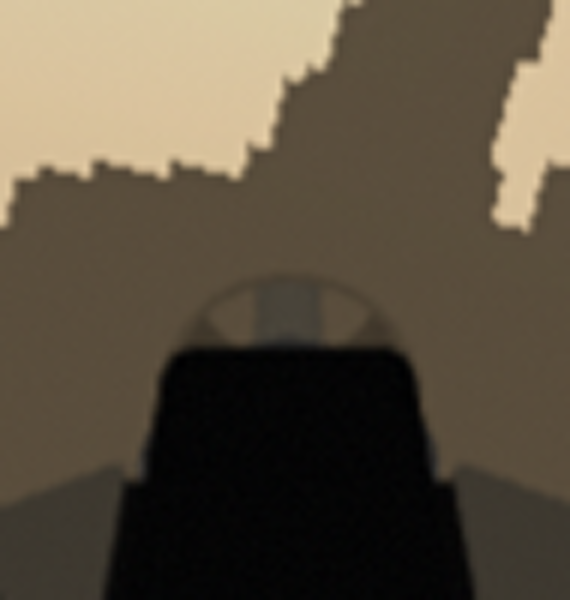

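View pics/s13.png

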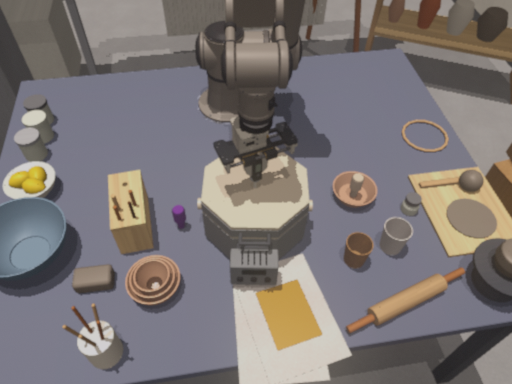

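The stem is centred laterally in the wrist view, with its axis at crop x 289 against about 290 for the bore. The side view puts it about 1 mm towards the robot, so I'll nudge it half a millimetre and let it settle.

>>> send_rows:
  motion:
    - [[0.0006, 0, 0, 0], [0.0006, 0, 0, 0], [0.0006, 0, 0, 0], [0.0006, 0, 0, 0], [0.0006, 0, 0, 0], [0.0006, 0, 0, 0], [0.0006, 0, 0, 0], [0.0006, 0, 0, 0]]

```text
time: 19.9
tool_pos: [0.5499, 0.0117, 0.253]
tool_rot: [-1.563, 0.002, 0.241]
contact_force: [0.2, -0.1, -1.6]
opening: 0.0237
```

```bash
python3 - <<'E'
from h import *
c=snap('scene');d=snap('side');w=snap('wrist')
crop(c,'ps2.png',330,165,385,215,8);crop(d,'pd2.png',235,175,260,200,20)
s=sensors.observe();print(s['time'],s['tool_pos'],s['tool_rot'],s['contact_force'],s['qvel'],s['opening'])
for r in range(183,190):print(r,d['frame'][r,240:256].sum(1))
import pickle
a=pickle.load(open('cams0.pkl','rb'))['scene']['frame'].astype(int);e=np.abs(a-c['frame']).sum(2)
for n,(x0,y0,x1,y1) in dict(cups=(340,215,415,272),bowls=(122,252,185,308),clay=(70,260,117,295),jar=(400,188,425,218)).items():print(n,(e[y0:y1,x0:x1]>60).mean())
E
```

```text
20.05 [0.54987638 0.01167083 0.25304036] [-1.56346191e+00  1.50239416e-03  2.41227138e-01] [ 0.69318121 -0.34866416 -0.76633138] [ 0.00028527 -0.0006118   0.00021223  0.0001464  -0.0010442   0.00058473] 0.02382247184787831
183 [454 438 390 335 302 288 281 277 273 273 279 295 329 377 418 436]
184 [343 340 330 322 315 308 299 296 296 303 317 339 368 404 429 439]
185 [325 324 321 321 321 322 322 322 321 323 340 372 407 426 436 442]
186 [356 327 321 319 322 330 340 349 346 341 348 379 415 436 442 442]
187 [423 348 322 317 318 327 343 360 358 345 345 371 407 432 440 442]
188 [464 363 326 316 318 325 343 360 356 346 348 376 409 434 441 442]
189 [435 348 321 316 318 325 339 352 351 345 357 392 424 438 442 442]
cups 0.0
bowls 0.0
clay 0.0
jar 0.0
```

View pics/pd2.png

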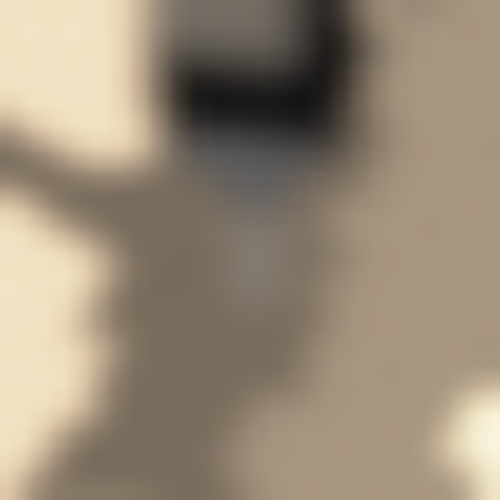

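View pics/ps2.png

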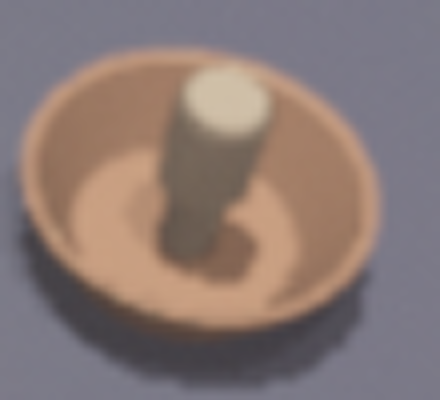

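```bash
python3 -c "
from cell import hand_in
print(hand_in())"
```

```text
the job is handed in; nothing more can be done
None
```

I handed the job in at about 20 s on the robot's clock, with no verdict reported. The plug is standing in the dish, let go. The probe is in the gripper, in the vent hole with its tip about half-way down the chamber.

- **Plug:** I lifted it straight out of the hole and set it down in the dish until the wrist felt about 6 N, then released it. It stands upright near the dish's centre.
- **Probe position:** The tip is about 86 mm below the lid's top, worked out from the arm pose rather than seen. In the last side view the stem is at pixel column 247.4, against 247.5 for the hole. The last scene and wrist crops, taken just before a final 0.6 mm nudge, put it within about 0.5 mm of centre. The arm is still.
- **Contact:** The wrist force stayed at noise level while I lowered the probe into the hole. That noise is 1–2 N, so it cannot by itself rule out a touch of 0.4 N. The pictures showed the stem clear of the bore's edge.
- **Surroundings:** In the scene camera, the areas around the cups, bowls, clay block and jar were unchanged from the start. I checked the dish only by eye, and it looks unmoved.
- **Disagreements:** Separate estimates of the hole's centre differed by up to 2 mm. One early wrist estimate, taken while the arm was still settling, was 3.5 mm off and I discarded it. The tool leans about 0.4°, which shifts the tip by about 0.6 mm from the stem at lid level. A noisy camera fit of the stem suggested more tilt, about 1.6°. Even at that tilt the tip should stay within the 5 mm limit.

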